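# Silence the pill-bottle dock and open the safety cap

### The job

Use the stylus from the wooden stand to press the red recessed reset button of the medicine dock fully down, then put the stylus back upright in its stand. Then push the bottle's safety cap down, turn it anticlockwise while pressing until it comes free, and lift it off; finish still gripping the cap, held still and level straight above the bottle with its rim about 8 cm over the top of the neck. Leave the other things on the shelf where they are.

Things in the scene. Friction and masses are not known exactly. Their poses are not given: they have to be found in the camera images.
- dock: Blue dose-reminder dock, fixed, 90 mm (its x) by 200 mm (its y) by 30 mm high; origin at the centre of its underside. An amber medicine bottle, 60 mm in diameter, is locked fast in it, axis vertical at dock y = +50 mm; the red button is at dock y = -52.5 mm. On the bottle's shoulder a red dot (towards dock +x) marks locked, a green dot 69 degrees anticlockwise of it marks open.
- button_mouth (a point): Centre of the mouth of the button's recess, level with the dock's top (30 mm high): a vertical hole 16 mm in diameter. The red button, 14 mm in diameter, lies 6 mm below the mouth.
- button (a joint): Travel of the red spring button, m: 0 up, 0.004 fully down; it needs 1.4 N to start and 4.2 N fully down, and springs back.
- stand: Wooden block, fixed, 70 x 70 x 60 mm high, with the stylus hole in the middle of its top; origin at the centre of its underside.
- stand_hole (a point): Centre of the mouth of the stand's vertical hole, 60 mm high: 14 mm in diameter, 50 mm deep (floor 10 mm above the shelf), mouth bevelled by 2 mm.
- stylus: Loose round steel stylus with a blue sleeve, 130 mm long, 10 mm in diameter, the lowest 10 mm narrowed to a flat tip of 6 mm; 30 g. It starts upright in the stand's hole, tip on the hole's floor. Origin at the tip; its z points from the tip along it to the blunt end.
- stylus_grip (a point): Point on the stylus's axis 90 mm from its tip: a good place to grip from above (40 mm of stylus stand above it).
- cap: Loose white ribbed push-and-turn cap, 48 mm outer diameter, 26 mm high, 30 g, open below; origin at the centre of its lower rim, z up; a red bar on its top points along its x. It starts locked on the bottle, its x along the dock's x, lower rim 103 mm above the shelf and 8 mm above the bottle's shoulder. Two lugs inside, at its +x and -x, are caught in notches under the neck's flanges.
- neck_top (a point): Centre of the top of the bottle's neck, 115 mm above the shelf, on the bottle's axis; neck 26 mm in diameter, flanges 38 mm. The pressed cap turns anticlockwise seen from above (clockwise is blocked); from 45 to 130 degrees of turn it is free to come straight up, about 75 degrees is best.
- seal (a joint): Travel, m, of the white spring disc in the bottle's mouth that pushes the cap up (4 N at rest, 8 N at 6 mm down): 0 with the cap locked, 0.006 with it pressed 6 mm down, -0.004 with it off. The cap can turn only when 4 mm or more down and bottoms at 8 mm: hold it 5 to 7 mm down while turning.
- pot: Brown lidded onggi pot, 144 mm in diameter, 140 mm high; origin at the centre of its underside. Bystander.
- tub_a: Banchan tub with yellow clip lid, 96 x 142 x 62 mm high; origin at the centre of its underside. Bystander.
- tub_b: Second such tub. Bystander.
- saucer: White porcelain saucer, 120 mm in diameter, 16 mm high; origin at the centre of its underside. Bystander.
- spoon: Stainless spoon lying on the shelf, 190 mm long along its x; origin under it. Bystander.
- cup: Blue ceramic cup, 70 mm in diameter, 75 mm high; origin at the centre of its underside. Bystander.

How it is judged:
On the way, in this order (a step that is already met when the one before it is completed fails the run):
1. the stylus presses the red button down (value of joint button above 0.003 m and contact force between stylus and dock above 0.5 N), for 0.05 s.
2. the stylus stands in its stand again, let go (horizontal distance between stylus and stand_hole below 0.008 m and z of stylus in the frame of stand below 0.025 m and angle between stylus's own z axis and vertical below 0.25 rad and contact force between the fingers and stylus below 0.1 N), for 0.1 s.
3. the cap is turned while pressed down (value of joint seal above 0.003 m and angle between the x axis of cap and the x axis of dock, either way round above 0.3 rad), for 0.03 s.
At the end, for the whole second after the job is handed in: Cap gripped (over 2 N), still, level within 15 degrees, its rim 50 to 120 mm above the neck top and within 30 mm of the bottle axis, touching neither bottle nor stylus; stylus let go, upright within 14 degrees in its stand hole, tip within 8 mm of the hole axis and under 25 mm high (all of step 2 and z of cap in the frame of neck_top between 0.05 and 0.12 m and horizontal distance between cap and neck_top below 0.03 m and angle between cap's own z axis and vertical below 0.26 rad and linear speed of cap below 0.03 m/s and contact force between the fingers and cap above 2 N and contact force between cap and dock below 0.1 N and contact force between cap and stylus below 0.1 N); the arm keeps its last pose, push and grip.
It fails at once if one of the other things is moved by more than 40 mm (distance of any of pot, tub_a, tub_b, saucer, spoon, cup from where it was at the start of the episode above 0.04 m).
It also fails if it takes over 64 s, if anything falls off the work surface, if the arm or the gripper's body presses on something with over 40 N, if the wrist force passes 120 N, or if a joint passes its speed limit or range.

### The arm

A 7-joint arm with a two-finger parallel gripper is mounted at the origin on the work surface. World frame = base frame: x ahead of the robot, y to its left, z up, the work surface at z = 0. Lengths are in m, angles in rad, forces in N, time in s.
With the tool pointing down it reaches from about 0.4 to 0.85 m from the base axis. Payload 10.4 kg.
Tool frame: the origin (TCP) lies midway between the tips of the shut fingers; the grasp point (between the pads) lies r.grip_depth behind it (r.grip_depth is the distance from the TCP to the grasp point, in m); z points along the fingers, y is the line along which they close (so a half turn about z gives the same grasp; the last joint's range is limited). The gripper opens to 85 mm and grips with 20 to 120 N. Pads are 22 mm wide; open, the fingers measure 114 mm over their backs; the gripper's body (76 mm by 85 mm) begins 54 mm behind the grasp point. The pads swing forward as they close: fully open they stand 13 mm farther back than shut.
Start: joints at [1.108, 0.332, -0.065, 1.46, 0.022, 1.35, -0.088], TCP at [0.266, -0.566, 0.231] pointing down, gripper open.
Joint ranges: [-2.6, 2.6], [-0.5, 2.12], [-1.47, 1.34], [0.16, 2.42], [-1.27, 4.41], [0.06, 2.06], [-2.6, 2.6]. Speed limits (rad/s): [2.22, 2.22, 2.79, 2.79, 3.14, 3.14, 3.14].

### API

Orientations are given as [roll, pitch, yaw] about the fixed x, y, z axes, in that order (R = Rz(yaw) Ry(pitch) Rx(roll)).
In Python, from workcell import r gives the robot as it stands.
- The arm moves only by the shell command python3 jog.py [OPENING] [FORCE], which reads ROWS from standard input. ROWS is 1 to 8 rows, parted by a bar, with the numbers parted by commas; each row has 6 numbers: dx, dy, dz in normalised numbers (1 is 75 cm), then a rotation vector rx, ry, rz in fractions of the full range, 1 being pi rad; each row is the pose to reach, as a shift and turn from the pose commanded when the command began, along the tool's axes at that moment; what a row does not reach only later rows make up. A row lasts 1/8 s, in which the tool goes at most 0.0625 m and 0.188 rad, less where a joint would pass 70% of its speed; a pose out of reach is approached as far as the arm can. OPENING is the finger opening in m, set as the command begins (- or left out keeps the last). The fingers move at their own pace and stop on an object; FORCE is the grip in N (left out, the last holds). Time passes only in rows, so rows that do not move let the fingers close. It prints the time, the measured TCP pose, the force, the opening and the grip force at its end. Shift and turn numbers lie between -1 and 1, and a call with a number outside is refused. Input that does not fit is refused with a message, and nothing moves.
- r.state(): the state, without advancing time (a new reading comes with each control period).
- r.get_image(name): name is "scene" or "top" or "wrist"; returns a dict with "img" (384x512x3 uint8, red, green, blue), "fovy" (degrees; the focal length in pixels is half the picture's height over the tangent of half this angle, whatever the lens; pixels are square), "cx", "cy" (the principal point, pixels), "k1" (the pictures are not rectified: a ray, as slopes to the right and down, at radius r is drawn at 1 + k1 r^2 times it, then the intrinsics apply), "T" (4x4, takes a point from camera to world coordinates). Camera axes: x right, y down, z forward; pixel columns grow to the right and rows downward; lengths in m; the calibration is good to about 2 mm. A picture is of the moment at which its call begins. There is no depth.
- r.finish_job(): hands the job in; it is judged then, once.
The state is a dict: "time_s": time; "qpos": joint angles; "qd": joint speeds; "tau": joint torques, N m; "tcp_pos": TCP position; "tool_rot": TCP orientation; "wrist_force": force on the tool from outside, world axes, zero at the start; "torque": the same for the moment, N m; "finger_gap": finger opening in m; "grasp_force": force on a finger pad.
Only numpy, scipy, OpenCV 4.12 (cv2) and the standard library are available. Lean on these libraries where they do the work, as an engineer would, in place of code of your own. Each camera call takes 0.05 s, during which the arm holds its last target. There are 200 camera calls.

## Working session

There is one attempt and no reset: what is moved stays moved. The work goes in short steps, Python scripts to look and compute and a shell command to move; the robot and the scene stay as the last step left them, time stands still between calls to the robot, and variables do not carry over. Pictures are saved under pics/ and viewed, at most 12 in all, crops included, and the job is handed in when it is done.

```bash
ls; mkdir -p pics
cat > h.py <<'E'
import numpy as np, cv2
from workcell import r
def K(c):
    f=c["img"].shape[0]/2/np.tan(np.radians(c["fovy"])/2); return np.array([[f,0,c["cx"]],[0,f,c["cy"]],[0,0,1]])
def grab(name,out):
    c=r.get_image(name); cv2.imwrite(f"pics/{out}.png",c["img"][:,:,::-1]); np.savez(f"{out}.npz",**{k:c[k] for k in("img","fovy","cx","cy","k1","T")}); return c
def load(o): return {k:v for k,v in np.load(o+".npz").items()}
def ray(c,uv):
    k=K(c); d=np.array([(uv[0]-k[0,2])/k[0,0],(uv[1]-k[1,2])/k[1,1]]); u=d.copy()
    for _ in range(30): u=d/(1+c["k1"]*(u@u))
    v=c["T"][:3,:3]@np.r_[u,1]; return c["T"][:3,3],v/np.linalg.norm(v)
def atz(c,uv,z):
    o,v=ray(c,uv); return o+v*(z-o[2])/v[2]
def tri(obs):
    A=np.zeros((3,3));b=np.zeros(3)
    for c,uv in obs:
        o,v=ray(c,uv);P=np.eye(3)-np.outer(v,v);A+=P;b+=P@o
    return np.linalg.solve(A,b)
def proj(c,p):
    q=np.linalg.inv(c["T"])@np.r_[p,1]; u=q[:2]/q[2]; u=u*(1+c["k1"]*(u@u)); k=K(c); return k[:2,:2]@u+k[:2,2]
E
python3 - <<'E'
from h import *
for n in("scene","top","wrist"):
    c=grab(n,n+"0"); print(n,c["fovy"],c["cx"],c["cy"],c["k1"],np.round(c["T"],3).tolist())
a=[cv2.imread(f"pics/{n}0.png") for n in("scene","top")]
cv2.imwrite("pics/st.png",cv2.resize(np.vstack(a),None,fx=.78,fy=.78))
s=r.state();print(s["tcp_pos"],s["tool_rot"],r.grip_depth)
E
```

```text
jog.py
pics
workcell.py
scene 52.899165146657566 258.12065320362285 189.53826703928976 -0.03322928439722735 [[0.737, 0.423, -0.527, 1.305], [0.676, -0.444, 0.588, -0.791], [0.014, -0.79, -0.613, 0.957], [0.0, 0.0, 0.0, 1.0]]
top 57.32024121720524 258.4444714946545 191.31042798063788 0.015605995247790707 [[-0.024, -0.996, 0.089, 0.49], [-1.0, 0.024, 0.002, 0.004], [-0.004, -0.089, -0.996, 1.112], [0.0, 0.0, 0.0, 1.0]]
wrist 63.06763424912596 252.67935206158174 194.29570682669848 -0.04734387893690639 [[0.425, -0.869, -0.252, 0.329], [-0.905, -0.409, -0.116, -0.535], [-0.002, 0.277, -0.961, 0.374], [0.0, 0.0, 0.0, 1.0]]
[ 0.26600561 -0.56528263  0.23072055] [-3.14057699e+00  3.45822408e-05  4.39853427e-01] 0.0187
```

View pics/top0.png

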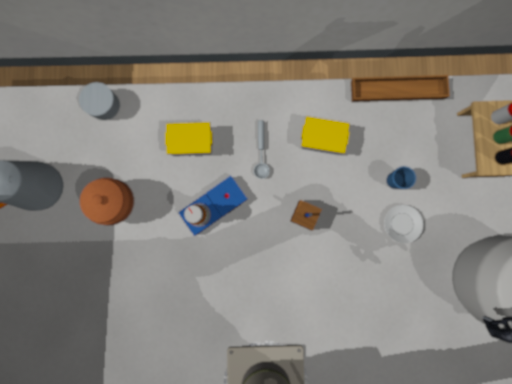

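View pics/scene0.png

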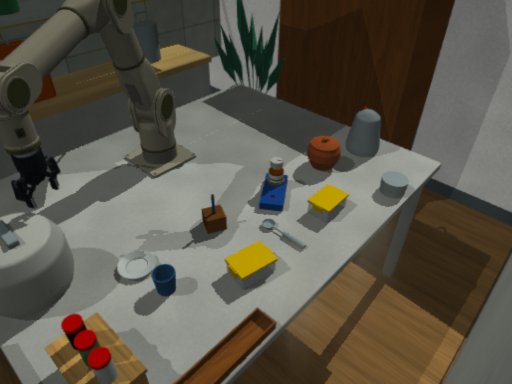

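The top view shows the dock at about (213,206), the cap at (196,214), the button at (226,196) and the stand at (307,214). The scene view shows the stylus at about (213,200), the cap at (276,160) and the dock at (272,195). I'll enlarge both.

Run:
```python
from h import *
t=load("top0")["img"];s=load("scene0")["img"]
f=lambda i,x,y,w,h:cv2.resize(i[y:y+h,x:x+w,::-1],None,fx=5,fy=5,interpolation=cv2.INTER_CUBIC)
a=f(t,170,170,80,75); b=f(t,280,190,80,40); d=f(s,190,185,80,55);e=f(s,250,150,60,65)
C=np.zeros((600,800,3),np.uint8); C[:375,:400]=a; C[375:575,:400]=b; C[:275,400:]=d; C[275:600,400:700]=e
cv2.imwrite("pics/crop1.png",C)
```

```text
(no output)
```

View pics/crop1.png

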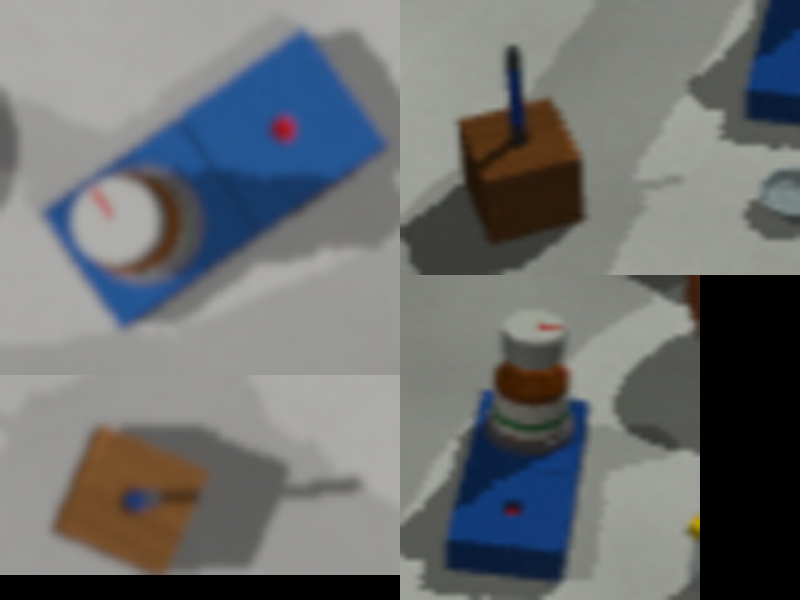

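Crop positions, in full-image pixels:
- **Top view:** cap top (192.8,213.8), button (226.4,195.4), stand centre (305.8,214.5), stylus end (305.8,214.8).
- **Scene view:** cap top (276.2,159.6), button (272.3,196.4), stylus end (212,194.2), stylus at the hole (213,212.2).

Run:
```python
from h import *
t=load("top0");s=load("scene0")
for n,a,b,z in(("cap",(192.8,213.8),(276.2,159.6),.129),("button",(226.4,195.4),(272.3,196.4),.027),("stylus end",(305.8,214.8),(212,194.2),.14),("hole",(305.8,214.5),(213,212.2),.06)):
    print(n,tri([(t,a),(s,b)]).round(4),atz(t,a,z).round(4),atz(s,b,z).round(4))
q=[(303,28),(386,147),(123,327),(43,213)]
P=np.array([atz(t,(170+x/5-.4,170+y/5-.4),.03) for x,y in q]);print("dock",P.round(3).tolist(),P.mean(0))
q=[(100,427),(210,468),(162,572),(54,530)]
P=np.array([atz(t,(280+x/5-.4,190+(y-375)/5-.4),.06) for x,y in q]);print("stand",P.round(3).tolist(),P.mean(0))
```

```text
cap [0.5178 0.1894 0.1312] [0.5185 0.1905 0.129 ] [0.5152 0.1912 0.129 ]
button [0.5754 0.1048 0.0291] [0.5759 0.1053 0.027 ] [0.5735 0.1064 0.027 ]
stylus end [ 0.5048 -0.1276  0.135 ] [ 0.5078 -0.1236  0.14  ] [ 0.5063 -0.1347  0.14  ]
hole [ 0.5087 -0.1356  0.061 ] [ 0.5102 -0.1342  0.06  ] [ 0.5063 -0.1363  0.06  ]
dock [[0.638, 0.092, 0.03], [0.563, 0.042, 0.03], [0.457, 0.205, 0.03], [0.527, 0.254, 0.03]] [0.54630415 0.14845496 0.03      ]
stand [[0.554, -0.117, 0.06], [0.528, -0.182, 0.06], [0.467, -0.151, 0.06], [0.493, -0.088, 0.06]] [ 0.51044861 -0.13445952  0.06      ]
```

Run:
```python
from h import *
t=load("top0");s=load("scene0")
print("tcp px",proj(t,[.266,-.566,.231]),proj(s,[.266,-.566,.231]))
for z in(0,.1,.2): print(z,atz(t,(485,280),z).round(2),atz(t,(455,280),z).round(2),atz(s,(35,270),z).round(2),atz(s,(70,265),z).round(2))
R=cv2.Rodrigues
from scipy.spatial.transform import Rotation as Ro
T=Ro.from_euler("xyz",r.state()["tool_rot"]).as_matrix()
d=np.array([.508,-.134,.21])-r.state()["tcp_pos"]
print(T.T@d,r.state()["tcp_pos"])
```

```text
tcp px [497.56927159 309.85046208] [ 46.41398928 201.03641675]
0 [ 0.3  -0.69  0.  ] [ 0.3  -0.59  0.  ] [ 0.25 -0.67  0.  ] [ 0.31 -0.58  0.  ]
0.1 [ 0.31 -0.62  0.1 ] [ 0.32 -0.54  0.1 ] [ 0.36 -0.68  0.1 ] [ 0.41 -0.61  0.1 ]
0.2 [ 0.33 -0.56  0.2 ] [ 0.33 -0.49  0.2 ] [ 0.47 -0.7   0.2 ] [ 0.52 -0.63  0.2 ]
[ 0.40260375 -0.28716656  0.0209983 ] [ 0.26600561 -0.56528263  0.23072055]
```

The manual's scale: shifts go in shares of 75 cm and turns go in shares of pi rad. Converting my numbers, 0.34 m is 0.4533, -0.287 m is -0.3827.

```bash
echo '0.0267,-0.0533,-0.0533,0,0,0 | 0.08,-0.1133,-0.08,0,0,0 | 0.1467,-0.16,-0.08,0,0,0 | 0.2133,-0.2,-0.08,0,0,0 | 0.28,-0.24,-0.08,0,0,0 | 0.3467,-0.28,-0.08,0,0,0 | 0.4133,-0.3267,-0.08,0,0,0 | 0.4533,-0.3827,-0.08,0,0,0' | python3 jog.py 0.05 20
echo '0,0,0,0,0,0 | 0,0,0,0,0,0' | python3 jog.py -
python3 - <<'E'
from h import *
c=grab("wrist","w1"); s=r.state();print(s["tcp_pos"],s["tool_rot"],s["qpos"])
E
```

```text
time_s: 1.15
tcp_pos: [0.4525, -0.1586, 0.291]
tool_rot: [-3.141, -0.0, 0.441]
wrist_force: [0.5, -0.0, -0.0]
finger_gap: 0.0499
grasp_force: 0.0
time_s: 1.4
tcp_pos: [0.4513, -0.1617, 0.2912]
tool_rot: [3.141, 0.001, 0.439]
wrist_force: [-0.7, -0.0, 0.7]
finger_gap: 0.05
grasp_force: 0.0
[ 0.45115534 -0.16225354  0.2911655 ] [3.14146633e+00 4.09832708e-04 4.38157041e-01] [ 0.68634646  0.00489432 -0.43411633  1.71477619  0.00244376  1.42261209
 -0.88076589]
```

View pics/w1.png

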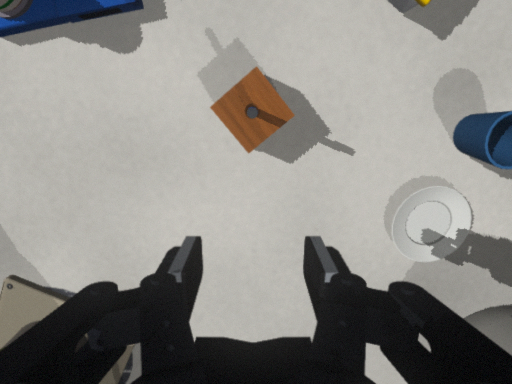

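The wrist view shows the stylus end at about (251,111) and the stand's top corners at (257,68), (293,114), (249,152) and (211,107).

Run:
```python
from h import *
w=load("w1");t=load("top0");s=load("scene0")
print("stylus end",atz(w,(251,111),.14),tri([(w,(251,111)),(s,(212,194.2))]),tri([(w,(251,111)),(t,(305.8,214.8)),(s,(212,194.2))]))
P=np.array([atz(w,q,.06) for q in((257,68),(293,114),(249,152),(211,107))]);print(P.round(4),P.mean(0))
from scipy.spatial.transform import Rotation as Ro
st=r.state();T=Ro.from_euler("xyz",st["tool_rot"]).as_matrix()
for p in([.5095,-.1345,.18],[.5095,-.1345,.081]):print(T.T@(np.array(p)-st["tcp_pos"]))
```

```text
stylus end [ 0.50798388 -0.13220692  0.14      ] [ 0.50702038 -0.1333436   0.13975561] [ 0.50641714 -0.12958135  0.13640001]
[[ 0.5518 -0.1187  0.06  ]
 [ 0.5241 -0.1782  0.06  ]
 [ 0.462  -0.1506  0.06  ]
 [ 0.4908 -0.0886  0.06  ]] [ 0.50717268 -0.13401874  0.06      ]
[ 0.06465372 -0.00039188  0.11113896]
[ 0.06469429 -0.00040438  0.21013895]
```

In the tool's units: 0.21 m is 0.28, 0.063 m is 0.084.

```bash
echo '0.04,-0.0013,0.0533,0,0,0 | 0.084,-0.0027,0.1067,0,0,0 | 0.084,-0.0027,0.16,0,0,0 | 0.084,-0.0027,0.2,0,0,0 | 0.084,-0.0027,0.24,0,0,0 | 0.084,-0.0027,0.28,0,0,0 | 0.084,-0.0027,0.28,0,0,0' | python3 jog.py 0.05
echo '0,0,0,0,0,0 | 0,0,0,0,0,0 | 0,0,0,0,0,0' | python3 jog.py 0 25
python3 - <<'E'
from h import *
s=r.state();print(s["tcp_pos"],s["finger_gap"],s["grasp_force"],s["wrist_force"],s["qpos"])
E
```

```text
time_s: 2.33
tcp_pos: [0.5058, -0.1335, 0.0793]
tool_rot: [-3.139, 0.004, 0.438]
wrist_force: [-0.1, 0.2, -0.1]
finger_gap: 0.0499
grasp_force: 0.0
time_s: 2.7
tcp_pos: [0.5085, -0.1327, 0.0825]
tool_rot: [3.14, -0.002, 0.44]
wrist_force: [0.4, -0.5, 4.0]
finger_gap: 0.0093
grasp_force: 25.2
[ 0.50853645 -0.13274414  0.08254247] 0.009278656555671444 25.178497452288866 [ 0.40745725 -0.52108989  3.98250503] [ 0.58678514  0.29180025 -0.47469425  1.87229925  0.15635181  1.01160976
 -1.08491888]
```

In the tool's units: -0.187 m is -0.2493, -0.06 m is -0.08.

```bash
echo '0,0,-0.04,0,0,0 | 0,0,-0.08,0,0,0 | 0,0,-0.1333,0,0,0 | 0.0267,-0.0667,-0.1333,0,0,0 | 0.06,-0.1333,-0.1333,0,0,0 | 0.0933,-0.1933,-0.1333,0,0,0 | 0.1333,-0.2493,-0.1333,0,0,0 | 0.1333,-0.2493,-0.1333,0,0,0' | python3 jog.py
echo '0,0,0,0,0,0 | 0,0,0,0,0,0 | 0,0,0,0,0,0' | python3 jog.py
python3 - <<'E'
from h import *
c=grab("wrist","w2"); s=r.state();print(s["tcp_pos"],s["tool_rot"],s["wrist_force"],s["finger_gap"],proj(c,[.5754,.105,.027]))
E
```

```text
time_s: 3.7
tcp_pos: [0.5184, 0.0842, 0.182]
tool_rot: [-3.14, -0.002, 0.447]
wrist_force: [-0.3, -0.3, -0.7]
finger_gap: 0.0092
grasp_force: 24.7
time_s: 4.08
tcp_pos: [0.5186, 0.0782, 0.1813]
tool_rot: [3.141, 0.0, 0.438]
wrist_force: [-0.6, 0.4, -0.5]
finger_gap: 0.0096
grasp_force: 24.7
[0.5186342  0.07845375 0.18134138] [3.14128395e+00 8.34738240e-05 4.38338275e-01] [-0.16777303 -0.10876954 -0.05162682] 0.00905628265545154 [253.59052317 112.23268242]
```

View pics/w2.png

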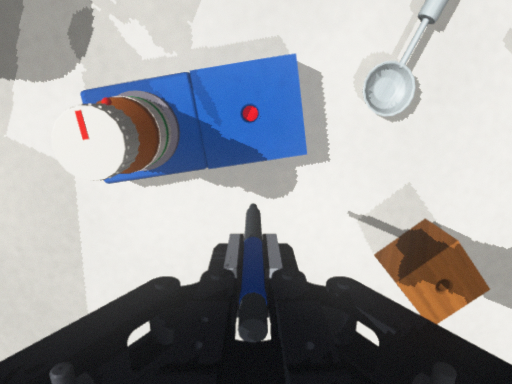

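The wrist view shows the button mouth at about (250,113.5), the stylus tip at (253,207) and its blunt end at (254,328). The cap top is at (90,142) and the stand's hole at (444,286).

Run:
```python
from h import *
w=load("w2");t=load("top0");s=load("scene0")
tc=np.array([.5186,.0783,.1813])
b=atz(w,(250,113.5),.029);print("button",b,tri([(w,(250,113.5)),(t,(226.4,195.4))]),tri([(w,(250,113.5)),(t,(226.4,195.4)),(s,(272.3,196.4))]))
print("tip",atz(w,(253,207),tc[2]-.0725),proj(w,tc+[0,0,-.0725]),"end",proj(w,tc+[0,0,.0575]), atz(w,(254,325),tc[2]+.0575))
print("cap",atz(w,(90,142),.129),tri([(w,(90,142)),(t,(192.8,213.8)),(s,(276.2,159.6))]))
print("hole",atz(w,(444,286),.058))
```

```text
button [0.5730193  0.10753162 0.029     ] [0.57430625 0.10619414 0.03147401] [0.57424361 0.10620169 0.02762062]
tip [0.51638027 0.07808614 0.1088    ] [254.02986273 204.24816063] end [255.64008668 326.04078794] [0.51874529 0.07896338 0.2388    ]
cap [0.51795533 0.19217864 0.129     ] [0.51804372 0.19006418 0.1311292 ]
hole [ 0.50625256 -0.13631164  0.058     ]
```

In the tool's units: 0.07 m is 0.0933, 0.063 m is 0.084.

```bash
echo '0.04,-0.0013,0,0,0,0 | 0.084,-0.0033,0.0267,0,0,0 | 0.084,-0.0033,0.0667,0,0,0 | 0.084,-0.0033,0.0933,0,0,0 | 0.084,-0.0033,0.0933,0,0,0 | 0.084,-0.0033,0.0933,0,0,0' | python3 jog.py
python3 - <<'E'
from h import *
c=grab("wrist","w3"); s=r.state();print(s["tcp_pos"],s["tool_rot"],s["wrist_force"],s["finger_gap"])
print(proj(c,s["tcp_pos"]-[0,0,.0725]),proj(c,[.5735,.1068,.03]))
cv2.imwrite("pics/w3c.png",cv2.resize(c["img"][150:290,170:340,::-1],None,fx=4,fy=4,interpolation=cv2.INTER_CUBIC))
E
```

```text
time_s: 4.88
tcp_pos: [0.575, 0.1083, 0.1125]
tool_rot: [3.141, -0.001, 0.439]
wrist_force: [0.6, 0.2, -0.4]
finger_gap: 0.0092
grasp_force: 24.7
[0.57517591 0.10833347 0.11266328] [ 3.14077454e+00 -1.80166600e-03  4.39425718e-01] [-0.46712049  0.22091017 -0.26708125] 0.009236761390881887
[254.12277034 204.22921791] [254.95094619 202.84049653]
```

View pics/w3c.png

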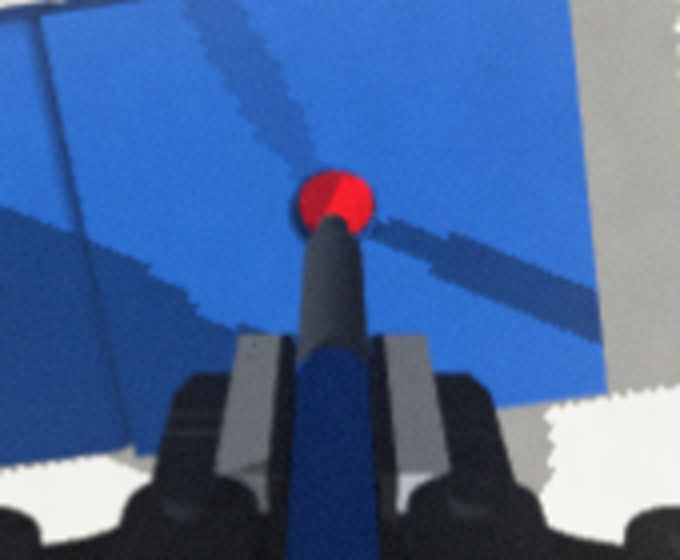

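The stylus tip is at full-image (253.7,206.5), centred sideways on the mouth, whose centre is at (253.6,201.3).

Run:
```python
from h import *
c=load("w3")
print(atz(c,(253.7,206.5),.0402),atz(c,(253.6,201.3),.029))
```

```text
[0.57349073 0.10787973 0.0402    ] [0.57389053 0.10811059 0.029     ]
```

In the tool's units: 0.021 m is 0.028, 0.019 m is 0.0253.

```bash
echo '0,0,0.0133,0,0,0 | 0,0,0.0213,0,0,0 | 0,0,0.0253,0,0,0 | 0,0,0.028,0,0,0 | 0,0,0.028,0,0,0' | python3 jog.py
```

```text
time_s: 5.55
tcp_pos: [0.5756, 0.1087, 0.0921]
tool_rot: [3.14, -0.002, 0.44]
wrist_force: [-2.6, -1.7, 13.8]
finger_gap: 0.0091
grasp_force: 26.1
```

In the tool's units: 0.1895 m is 0.2527, -0.163 m is -0.2173.

```bash
echo '0,0,0,0,0,0 | 0,0,-0.0533,0,0,0 | 0,0,-0.1213,0,0,0 | -0.0533,0.0533,-0.1213,0,0,0 | -0.0933,0.1133,-0.1213,0,0,0 | -0.14,0.1733,-0.1213,0,0,0 | -0.1867,0.2267,-0.1213,0,0,0 | -0.2173,0.2527,-0.1213,0,0,0' | python3 jog.py
echo '0,0,0,0,0,0 | 0,0,0,0,0,0 | 0,0,0,0,0,0' | python3 jog.py
python3 - <<'E'
from h import *
c=grab("wrist","w4"); s=r.state();print(s["tcp_pos"],s["tool_rot"],s["wrist_force"],s["finger_gap"])
print(proj(c,s["tcp_pos"]-[0,0,.0725]),proj(c,[.5078,-.1338,.06]))
cv2.imwrite("pics/w4c.png",cv2.resize(c["img"][110:310,140:370,::-1],None,fx=3,fy=3,interpolation=cv2.INTER_CUBIC))
E
```

```text
time_s: 6.55
tcp_pos: [0.5066, -0.1356, 0.1811]
tool_rot: [3.141, 0.001, 0.436]
wrist_force: [-0.2, -0.1, 0.5]
finger_gap: 0.0097
grasp_force: 24.6
time_s: 6.92
tcp_pos: [0.5081, -0.1311, 0.1813]
tool_rot: [-3.141, -0.0, 0.442]
wrist_force: [0.0, 1.3, -0.7]
finger_gap: 0.0094
grasp_force: 24.6
[ 0.50811678 -0.13124361  0.18130632] [-3.14141940e+00 -2.39279611e-04  4.41766434e-01] [ 0.03838362  0.62827434 -0.24521471] 0.009183507292814558
[254.37357375 204.40336947] [256.60641688 188.730489  ]
```

View pics/w4c.png

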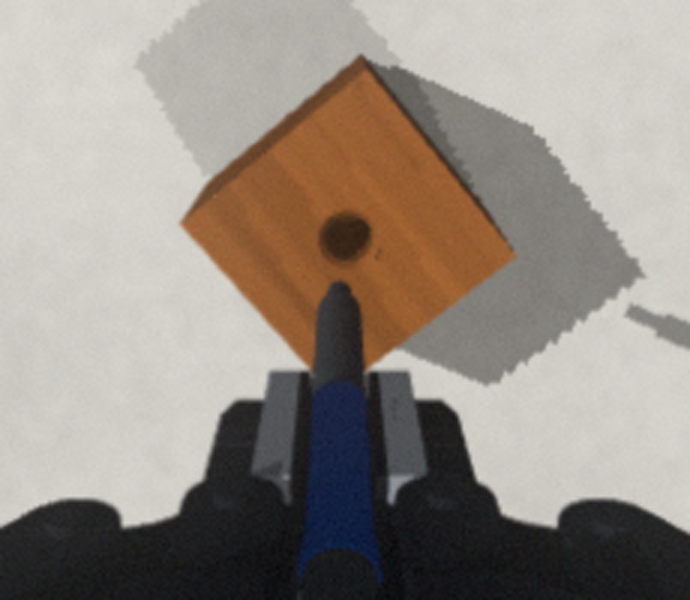

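The tip is at full-image (253.3,206.5) and the hole mouth's centre at (255,189).

Run:
```python
from h import *
c=load("w4")
a=atz(c,(253.3,206.5),.109);b=atz(c,(255,189),.06);T=r.state()["tool_rot"]
from scipy.spatial.transform import Rotation as Ro
print(a,b,Ro.from_euler("xyz",T).inv().apply(b-a))
```

```text
[ 0.50639576 -0.13119609  0.109     ] [ 0.50697814 -0.13263242  0.06      ] [-9.93362448e-05  1.55591692e-03  4.89997088e-02]
```

In the tool's units: 0.096 m is 0.128, 0.06 m is 0.08.

```bash
echo '0,0.0013,0.04,0,0,0 | 0,0.0013,0.06,0,0,0 | 0,0.0013,0.08,0,0,0 | 0,0.0013,0.1,0,0,0 | 0,0.0013,0.1173,0,0,0 | 0,0.0013,0.128,0,0,0 | 0,0.0013,0.128,0,0,0' | python3 jog.py
```

```text
time_s: 7.85
tcp_pos: [0.5079, -0.1333, 0.0848]
tool_rot: [-3.141, 0.001, 0.44]
wrist_force: [0.3, 0.1, -0.6]
finger_gap: 0.0092
grasp_force: 24.6
```

In the tool's units: -0.13 m is -0.1733, -0.1 m is -0.1333.

```bash
echo '0,0,0,0,0,0 | 0,0,0,0,0,0 | 0,0,0,0,0,0 | 0,0,-0.0667,0,0,0 | 0,0,-0.1333,0,0,0 | 0,0,-0.1733,0,0,0' | python3 jog.py 0.05
echo '0.0267,-0.0533,-0.0267,0,0,0 | 0.0667,-0.12,-0.0267,0,0,0 | 0.1,-0.1867,-0.0267,0,0,0 | 0.1333,-0.2533,-0.0267,0,0,0 | 0.1333,-0.32,-0.0267,0,0,0 | 0.1333,-0.3853,-0.0267,0,0,0 | 0.1333,-0.3853,-0.0267,0,0,0 | 0.1333,-0.3853,-0.0267,0,0,0' | python3 jog.py 0.08
python3 - <<'E'
from h import *
c=grab("wrist","w5"); s=r.state();print(s["tcp_pos"],s["tool_rot"],s["wrist_force"],s["finger_gap"],s["qpos"])
print(proj(c,[.518,.191,.129]))
cv2.imwrite("pics/w5b.png",np.hstack([cv2.resize(c["img"],(400,300)),cv2.resize(r.get_image("scene")["img"][130:250,180:340],(400,300))])[:,:,::-1])
E
```

```text
time_s: 8.6
tcp_pos: [0.5089, -0.1334, 0.2182]
tool_rot: [3.139, -0.002, 0.44]
wrist_force: [0.1, -0.2, -1.2]
finger_gap: 0.0505
grasp_force: 0.0
time_s: 9.6
tcp_pos: [0.4758, 0.1702, 0.2354]
tool_rot: [3.141, -0.0, 0.44]
wrist_force: [0.1, -0.4, -1.2]
finger_gap: 0.08
grasp_force: 0.0
[0.47607853 0.16962662 0.23530382] [3.14105936e+00 8.79734118e-06 4.38332029e-01] [ 0.41666396  0.33159084 -0.60141941] 0.08012847028208471 [ 0.28941435  0.12907611 -0.7721824   1.73187003  0.09343601  1.31809412
 -1.6344852 ]
[252.77644167 134.26345109]
```

View pics/w5b.png

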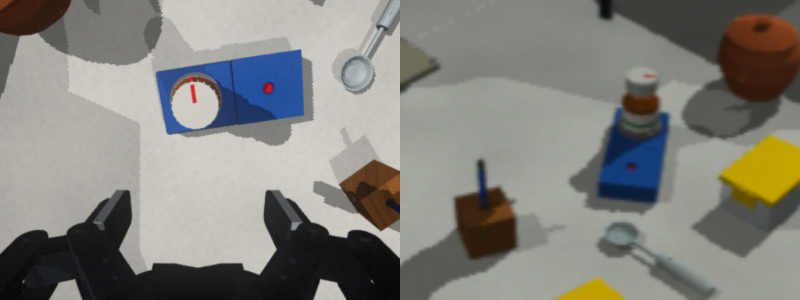

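The stylus is upright in its stand. The cap top shows at full-resolution (249.6,133.5), close to the prediction of (252.8,134.3).

Run:
```python
from h import *
from scipy.spatial.transform import Rotation as Ro
c=load("w5"); g=c["img"].astype(int); m=((g.min(2)>150)&(g.max(2)-g.min(2)<30)).astype(np.uint8); m[:, :215]=0;m[:,285:]=0;m[:90]=0;m[170:]=0
n,l,st,ce=cv2.connectedComponentsWithStats(m); i=1+st[1:,4].argmax();print(st[i],ce[i])
b=atz(c,(249.8,133.5),.129);s=r.state()
for p in(b,np.array([.518,.1905,.129])): print(p,Ro.from_euler("xyz",s["tool_rot"]).inv().apply(np.r_[p[:2],.1]-s["tcp_pos"]))
```

```text
[ 219  105   61   60 2683] [249.3551994  135.26164741]
[0.5175428  0.19337666 0.129     ] [ 0.04765331 -0.00417686  0.13523373]
[0.518  0.1905 0.129 ] [ 0.04684799 -0.00137763  0.1352348 ]
```

In the tool's units: 0.135 m is 0.18, 0.047 m is 0.0627.

```bash
echo '0.0333,-0.002,0.04,0,0,0 | 0.0627,-0.004,0.08,0,0,0 | 0.0627,-0.004,0.12,0,0,0 | 0.0627,-0.004,0.1533,0,0,0 | 0.0627,-0.004,0.18,0,0,0 | 0.0627,-0.004,0.18,0,0,0 | 0.0627,-0.004,0.18,0,0,0' | python3 jog.py 0.08
echo '0,0,0,0,0,0 | 0,0,0,0,0,0 | 0,0,0,0,0,0 | 0,0,0,0,0,0' | python3 jog.py 0 30
python3 - <<'E'
from h import *
c=grab("wrist","w6")
s=r.state();print(s["tcp_pos"],s["tool_rot"],s["wrist_force"],s["torque"],s["finger_gap"],s["grasp_force"],s["qpos"])
E
```

```text
time_s: 10.58
tcp_pos: [0.5175, 0.1934, 0.1012]
tool_rot: [3.141, -0.001, 0.439]
wrist_force: [0.3, -0.1, -0.7]
finger_gap: 0.0801
grasp_force: 0.0
time_s: 11.08
tcp_pos: [0.5174, 0.1934, 0.1008]
tool_rot: [3.141, -0.001, 0.44]
wrist_force: [-0.4, -1.5, 4.4]
finger_gap: 0.0474
grasp_force: 31.4
[0.51736069 0.19342908 0.10079848] [ 3.14106966e+00 -1.11706466e-03  4.39646516e-01] [ 1.60832282 -0.88826666  4.78326016] [-0.26906869 -0.23886198  0.02836649] 0.04737934014458914 31.38534564524889 [ 0.1817551   0.3807076  -0.73907965  1.77703872  0.28642638  1.0930261
 -1.78597539]
```

View pics/w6.png

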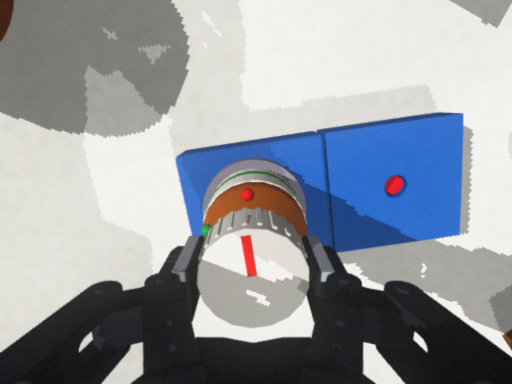

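The cap sits centred between the pads; the red bar still points at the red dot at (247,195).

In the tool's units: 0.0065 m is 0.0087, 0.003 m is 0.004.

```bash
echo '0,0,0,0,0,0 | 0,0,0.004,0,0,0 | 0,0,0.0087,0,0,0 | 0,0,0.0087,0,0,0 | 0,0,0.0087,0,0,0' | python3 jog.py 0 50
```

```text
time_s: 11.75
tcp_pos: [0.5174, 0.1934, 0.0944]
tool_rot: [3.141, -0.001, 0.44]
wrist_force: [0.3, -2.1, 8.4]
finger_gap: 0.0468
grasp_force: 51.6
```

In the tool's units: 0.0065 m is 0.0087, -0.33 rad is -0.105.

```bash
echo '0,0,0.0087,0,0,-0.0477 | 0,0,0.0087,0,0,-0.105' | python3 jog.py; echo '0,0,-0.0087,0,0,0' | python3 jog.py >/dev/null 2>&1 <<<''
python3 - <<'E'
from h import *
s=r.state();print(s["tcp_pos"],s["tool_rot"],s["wrist_force"],s["torque"],s["grasp_force"])
E
```

```text
time_s: 12.0
tcp_pos: [0.5176, 0.1959, 0.0913]
tool_rot: [3.141, -0.003, 0.776]
wrist_force: [-16.7, -1.3, 43.7]
finger_gap: 0.047
grasp_force: 61.1
[0.51719158 0.19532184 0.09528332] [-3.14125459e+00 -2.93473811e-03  7.73727914e-01] [1.37051402 3.32374725 6.53182848] [ 0.66450996 -0.08733787  0.03320111] 56.73990665003657
```

In the tool's units: 0.002 m is 0.0027, -0.24 rad is -0.0764.

```bash
echo '0,0,0.0027,0,0,0 | 0,0,0.0027,0,0,0 | 0,0,0.0027,0,0,-0.0382 | 0,0,0.0027,0,0,-0.0764' | python3 jog.py
python3 - <<'E'
from h import *
c=grab("wrist","w7"); s=r.state();print(s["wrist_force"],s["torque"])
cv2.imwrite("pics/w7c.png",cv2.resize(c["img"][120:350,130:400,::-1],None,fx=2,fy=2))
E
```

```text
time_s: 12.62
tcp_pos: [0.5171, 0.1946, 0.0926]
tool_rot: [3.141, -0.002, 1.015]
wrist_force: [-0.0, 1.3, 9.9]
finger_gap: 0.0468
grasp_force: 56.9
[-0.2124438   0.91372248  8.93269402] [0.21725379 0.04778007 0.03127331]
```

View pics/w7c.png

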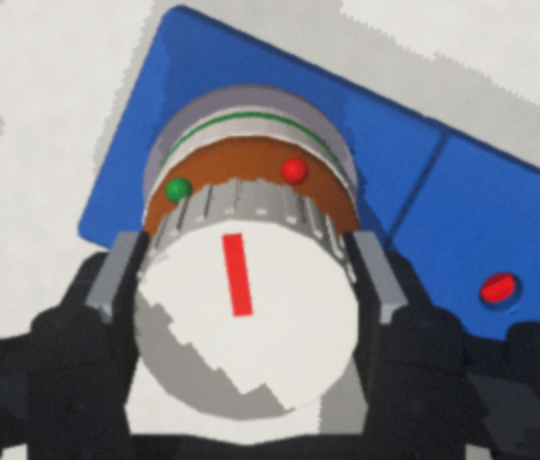

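The bar has turned with the gripper and now lies about halfway between the red dot (294,171) and the green dot (178,190). The cap is pressed at 9 N, so I'll keep turning.

In the tool's units: -0.735 rad is -0.234.

```bash
echo '0,0,0,0,0,-0.0477 | 0,0,0,0,0,-0.0955 | 0,0,0,0,0,-0.1432 | 0,0,0,0,0,-0.191 | 0,0,0,0,0,-0.234 | 0,0,0,0,0,-0.234' | python3 jog.py
echo '0,0,-0.0053,0,0,0 | 0,0,-0.0133,0,0,0 | 0,0,-0.0213,0,0,0 | 0,0,-0.0267,0,0,0 | 0,0,-0.0267,0,0,0' | python3 jog.py
```

```text
time_s: 13.42
tcp_pos: [0.5172, 0.1943, 0.0925]
tool_rot: [3.141, -0.001, 1.747]
wrist_force: [-0.7, 1.3, 10.5]
finger_gap: 0.0469
grasp_force: 56.9
time_s: 14.05
tcp_pos: [0.5167, 0.1933, 0.1117]
tool_rot: [-3.141, 0.0, 1.745]
wrist_force: [-0.1, 0.1, -0.1]
finger_gap: 0.0472
grasp_force: 56.0
```

In the tool's units: -0.079 m is -0.1053, -0.06 m is -0.08.

```bash
echo '0,0,-0.0267,0,0,0 | 0,0,-0.0533,0,0,0 | 0,0,-0.08,0,0,0 | 0,0,-0.1053,0,0,0 | 0,0,-0.1053,0,0,0 | 0,0,-0.1053,0,0,0 | 0,0,-0.1053,0,0,0' | python3 jog.py
python3 - <<'E'
from h import *
a=r.get_image("scene")["img"][100:260,170:340]; b=r.get_image("wrist")["img"]
cv2.imwrite("pics/end.png",np.hstack([cv2.resize(a,(400,376)),cv2.resize(b,(400,300),)[:,:].repeat(1,0) if 0 else cv2.resize(b,(400,376))])[:,:,::-1])
s=r.state();print(s["tcp_pos"],s["qd"].round(3) if hasattr(s["qd"],"round") else s["qd"],s["grasp_force"],s["finger_gap"])
E
```

```text
time_s: 14.92
tcp_pos: [0.5164, 0.1932, 0.19]
tool_rot: [-3.14, 0.0, 1.745]
wrist_force: [-0.3, 0.9, -0.1]
finger_gap: 0.0467
grasp_force: 55.9
[0.51657359 0.19330583 0.19018175] [ 0.001 -0.002 -0.003 -0.003  0.001  0.002  0.001] 55.948000978678465 0.04698679756317681
```

View pics/end.png

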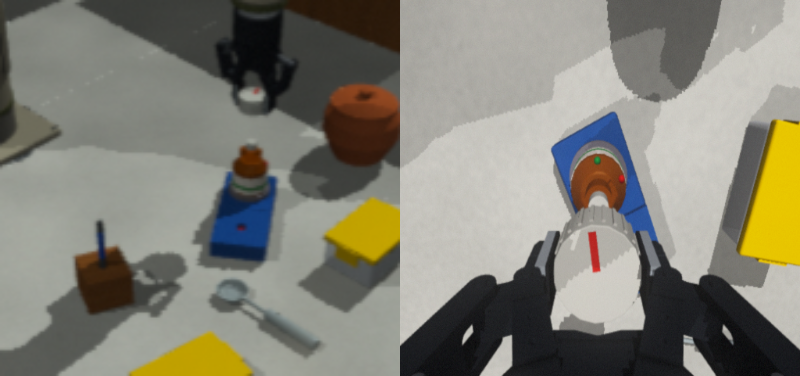

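The cap is off and held level above the bare neck, and the stylus stands in its stand.

```bash
python3 -c "
from workcell import r
print(r.finish_job())"
```

```text
the job is handed in; nothing more can be done
None
```

I handed the job in at about 15 s: button pressed, stylus back upright in its stand, and cap off, held still and level about 8 cm above the neck; the one slip was a brief over-press of the cap early in the turn (about 44 N at the wrist), and the hand-in printed no verdict.

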